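# Loosen the articulator's pin screw and seat the pin

### The arm

A 6-joint arm with a two-finger parallel gripper is mounted at the origin on a cart in front of the work surface, level with it; the furniture and walls round the work are solid. World frame = base frame: x ahead of the robot, y to its left, z up, the work surface at z = 0. Lengths are in m, angles in rad, forces in N, time in s.
With the tool pointing down it reaches from about 0.35 to 0.85 m from the base axis. Payload 8.1 kg.
Tool frame: the origin (TCP) lies at the centre of the arm's flange, where the gripper is bolted on; the fingertips stand 186 mm ahead of it and the grasp point (between the pads) lies 167 mm ahead of it; z points along the fingers, y is the line along which they close (so a half turn about z gives the same grasp; the last joint's range is limited). The gripper opens to 93 mm and grips with 3 to 60 N. Pads are 15 mm wide; open, the fingers measure 128 mm over their backs; the gripper's body (75 mm by 188 mm) begins 65 mm behind the grasp point.
Start: joints at [-1.27, 0.13, 1.488, -0, 1.523, -0.085], TCP at [0.226, -0.556, 0.405] pointing down, gripper open.
Joint ranges: [-2.96, 2.96], [-0.89, 2.26], [0.02, 2.5], [-1.34, 4.48], [0, 2.73], [-2.66, 2.66]. Speed limits (rad/s): [2.39, 2.39, 2.79, 3.14, 3.14, 3.14].

### API

Orientations are given as a rotation vector (axis times angle).
In Python, from plant import robot gives the robot as it stands.
- The arm moves only by the tool apply_moves, never from a script. Its argument "series" is a list of rows, each a list of 2 entries, a list of its own where there are three numbers: the shift along the tool's x, y, z in mm, then the turn, a rotation vector about the tool's x, y, z in rad. A call has 1 to 12 rows; each row shifts and turns the commanded pose from where the row before left it, along the tool's axes as they then stand; what a row does not reach is not made up. A row lasts 1/12 s, in which the tool goes at most 41.7 mm and 7.16 degrees, less where a joint would pass 70% of its speed; a pose out of reach is approached as far as the arm can. A call is refused whole if a number of a shift passes 41.7 or a number of a turn 0.125, either way. A call with a gripper value outside its range is refused whole. "claw" is the opening, from 0 (shut) to 1 (fully open), set as the call begins (left out, the last holds). The fingers move at their own pace and stop on an object; "newtons" is the grip in N (left out, the last holds). Time passes only in rows, so rows that do not move let the fingers close. It gives the time, the measured TCP pose, the force, the opening and the grip force at its end, in the units of the state.
- robot.read_state(): the state, without advancing time (a new reading comes with each control period).
- robot.read_camera(name): name is "scene" or "top" or "wrist"; returns (picture, depth): 400x640x3 uint8, blue, green, red; 400x640 float32, m along the optical axis (not along the pixel's ray), 0 where there is no reading.
- robot.calibration(name): a dict with "fx", "fy", "cx", "cy" (pixels), "extrinsics" (4x4, takes a point from world to camera coordinates). Camera axes: x right, y down, z forward; pixel columns grow to the right and rows downward; lengths in m; the calibration is good to about 2 mm. A picture is of the moment at which its call begins: read the wrist's pose just before it. calibration takes no time and is no camera call; for the wrist camera it gives the pose at the moment of the call.
- robot.close_job(): hands the job in; it is judged then, once.
The state is a dict: "t": time; "q": joint angles; "dq": joint speeds; "joint_torque": joint torques, N m; "tool_pos": TCP position; "orientation": TCP orientation; "force": force on the tool from outside, world axes, zero at the start; "wrist_torque": the same for the moment, N m; "opening": finger opening in m; "gripper_force": force on a finger pad.
Only numpy, scipy, OpenCV 4.12 (cv2) and the standard library are available. Lean on these libraries where they do the work, as an engineer would, in place of code of your own. Each camera call takes 0.05 s, during which the arm holds its last target. There are 200 camera calls.

### The job

The incisal pin at the front of the articulator with the brass thumbscrew is locked a little above its white table. Roll a fingertip across the top of the thumbscrew's knurled rim, stroke after stroke, until it is two full turns looser (anticlockwise seen from the front; a quarter turn more or less is fine), then gently push the pin down with a fingertip until its foot rests on the table, and leave the screw loose. Only touch: grip and lift nothing, and keep the articulator and the things around it where they stand.

Things in the scene. Friction and masses are not known exactly. Their poses are not given: they have to be found in the camera images.
- articulator: dark metal dental articulator holding two toothed casts, loose on rubber feet, 1.3 kg, x -84 to +71, 130 wide, arm's top at 134 mm. Origin on the bench under the casts; x points from its front (pin and screw end, facing the robot) to its hinge, z up, so +y is on the left seen from the front. Pin axis at x -50, y 0; the block it slides in spans x -64 to -39, y +-12, z 117 to 139 mm
- thumbscrew (a joint): rotation of the thumbscrew whose nose sits in a groove of the pin and locks it: 0 = tight, grows as it is loosened, 6.28 a turn; found between 0 and 0.5. Loosening is anticlockwise seen from the front: the top of its rim moves toward the articulator's +y. Stays where it is left (0.02 N m of friction, stop at 25); the pin comes free after about 1.5 turns
- screw_head (a point): centre of the screw's knurled brass head (23 mm across its 24 straight ridges, 12 mm thick), whose axis lies level along the articulator's x; at x -80, y 0, z 128 mm there. The rim's top is 11.5 mm above this point, open from above and both sides; the block is 10 mm behind. Moves 1.5 mm frontward a turn. A white line on the front face and this point's axes turn with it
- incisal_pin (a joint): height of the incisal pin's foot above the white incisal table under it, m: 0 = foot on the table; found about 0.0125, locked (it gives 1 to 2 mm under a push; over 20 N may force it). Once the screw is loose it stays where it is and slides under a push of about 2 N
- pin_top (a point): centre of the flat top of the upright steel incisal pin (8 mm rod, 13 mm head); 158 mm above the bench when the foot is on the table, about 12.5 mm higher before
- eraser_pad: green-topped pale foam pad, 42 x 65 x 23 mm; a loose bystander. Origin at the centre of its underside.
- shade_tab: ivory shade tab, 10 x 60 x 8 mm; a loose bystander. Origin at the centre of its underside.
- spatula_1: steel double-ended spatula lying flat, 9 x 165 x 8 mm; a loose bystander. Origin at the centre of its underside.
- brush_1: brown artist's brush lying flat, 9 x 170 x 9 mm; a loose bystander. Origin at the centre of its underside.
- jar_d: white powder jar with a black lid, 40 mm across, 48 mm high; a loose bystander. Origin at the centre of its underside.
- jar_e: red and white powder jar with a white lid, 40 mm across, 52 mm high; a loose bystander. Origin at the centre of its underside.
- jar_f: low white powder jar with a pink-centred lid, 40 mm across, 36 mm high; a loose bystander. Origin at the centre of its underside.

How it is judged:
On the way, in this order (a step that is already met when the one before it is completed fails the run):
1. the thumbscrew is about two full turns loose (at least 1.7) while the pin still stands above its table (value of joint thumbscrew above 10.6814 rad and value of joint incisal_pin above 0.003 m), for 0.1 s.
2. the pin has been pushed down onto the incisal table (value of joint incisal_pin below 0.0015 m), for 0.1 s.
At the end, for the whole second after the job is handed in: the thumbscrew stands 1.7 to 2.4 turns from tight, the pin's foot is on the incisal table (within 1.5 mm), and the articulator stands upright, at rest and within 30 mm of where it stood (value of joint thumbscrew between 10.6814 and 15.0797 rad and value of joint incisal_pin below 0.0015 m and angle between articulator's own z axis and vertical below 0.05 rad and distance of articulator from where it was at the start of the episode below 0.03 m and linear speed of articulator below 0.01 m/s); the robot touches nothing.
It fails at once if the articulator is lifted, tipped or shoved more than 30 mm away (height (world z) of articulator above 0.01 m or angle between articulator's own z axis and vertical above 0.15 rad or distance of articulator from where it was at the start of the episode above 0.03 m).
It fails at once if the fingers grip or force any part of the articulator with more than 35 N (contact force between the fingers and articulator above 35 N).
It fails at once if the pin is pulled up (value of joint incisal_pin above 0.018 m).
It fails at once if a thing standing round the work is moved more than 30 mm or lifted (distance of any of eraser_pad, shade_tab, spatula_1, brush_1, jar_d, jar_e, jar_f from where it was at the start of the episode above 0.03 m).
It also fails if it takes over 56 s, if anything falls off the work surface, if the arm or the gripper's body presses on something with over 40 N, if the wrist force passes 120 N, or if a joint passes its speed limit or range.

## Working session

There is one attempt and no reset: what is moved stays moved. The work goes in short steps, Python scripts to look and compute and a tool call to move; the robot and the scene stay as the last step left them, time stands still between calls to the robot, and variables do not carry over. Pictures are saved under pics/ and viewed, at most 10 in all, crops included, and the job is handed in when it is done.

Besides the shell and the picture viewer there is one more tool, called after "Request:" by a JSON object that holds its "name" and its "arguments". apply_moves: Moves the arm, as the interface text tells. Its arguments: {"type":"object","properties":{"series":{"type":"array"},"claw":{"type":"number"},"newtons":{"type":"number"}},"required":["series"]}

```bash
ls; mkdir -p pics; python3 - <<'E'
from plant import robot
import cv2,numpy as np
s=robot.read_state();print(s)
for n in("scene","top"):
    p,d=robot.read_camera(n);cv2.imwrite(f"pics/{n}0.png",p);np.save(f"pics/{n}0.npy",d)
    c=robot.calibration(n);print(n,c)
    np.savez(f"pics/{n}0.npz",d=d,E=c["extrinsics"],k=[c["fx"],c["fy"],c["cx"],c["cy"]])
E
```

```text
pics
{'t': 0.0, 'q': array([-1.27041749e+00,  1.31155487e-01,  1.48928823e+00,  3.15242865e-05,
        1.52300059e+00, -8.54134794e-02]), 'dq': array([-0.00077376, -0.00221085,  0.00112855,  0.00017034,  0.00062836,
        0.00020696]), 'joint_torque': array([ 8.64028789e-04, -5.59842467e+01, -4.91760135e+01,  7.67281372e-02,
        3.48886556e-02, -1.61087082e-04]), 'tool_pos': array([ 0.22572576, -0.55566978,  0.40368561]), 'orientation': array([-3.08151632e+00, -6.01894091e-01,  2.62691709e-04]), 'force': array([ 0.02656973, -0.74959109,  0.24092399]), 'wrist_torque': array([ 0.01091344,  0.00919527, -0.04290401]), 'gripper_force': 0.0, 'opening': 0.09267663558982027}
scene {'fx': 426.0353015539114, 'fy': 426.0353015539114, 'cx': 316.84105506412794, 'cy': 198.86275705534536, 'extrinsics': array([[-0.72306432, -0.69053037,  0.01859565,  0.25635381],
       [-0.37870316,  0.37374435, -0.84669893,  0.35120824],
       [ 0.57772131, -0.61926002, -0.53174723,  0.56191035],
       [ 0.        ,  0.        ,  0.        ,  1.        ]])}
top {'fx': 383.301239403245, 'fy': 383.301239403245, 'cx': 320.5072436662779, 'cy': 201.95858380869652, 'extrinsics': array([[-0.02498725, -0.9995547 ,  0.0163107 , -0.14805846],
       [-0.99342459,  0.02300389, -0.11215347,  0.50870562],
       [ 0.11172832, -0.01900586, -0.99355702,  0.9037956 ],
       [ 0.        ,  0.        ,  0.        ,  1.        ]])}
```

View pics/scene0.png

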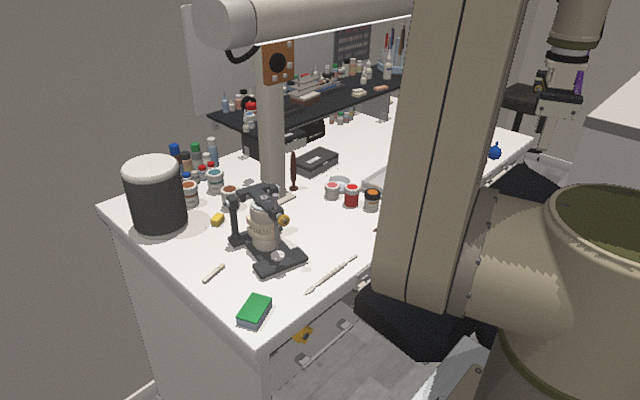

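View pics/top0.png

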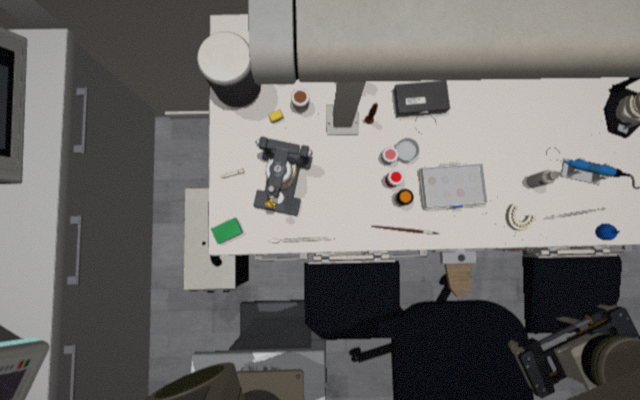

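The scene view shows the articulator at (265,225), with the brass screw near (284,219). The top view shows it at (283,175), with the front at (272,203). I'll compute a world point cloud and zoom in.

```bash
cat > h.py <<'E'
import numpy as np,cv2
def cloud(d,k,E):
    v,u=np.mgrid[:d.shape[0],:d.shape[1]]
    P=np.stack([(u-k[2])/k[0]*d,(v-k[3])/k[1]*d,d],-1)
    return (P-E[:3,3])@E[:3,:3]
E
python3 - <<'E'
from h import *
crops=[]
for n,(a,b,c,e) in dict(scene=(210,330,170,290),top=(235,330,125,220)).items():
    z=np.load(f"pics/{n}0.npz");W=cloud(z["d"],z["k"],z["E"]);im=cv2.imread(f"pics/{n}0.png")
    crops.append(cv2.resize(im[c:e,a:b],(400,400),interpolation=cv2.INTER_CUBIC))
    hsv=cv2.cvtColor(im,cv2.COLOR_BGR2HSV)
    m=(hsv[...,0]>12)&(hsv[...,0]<28)&(hsv[...,1]>120)&(hsv[...,2]>50);m[:c]=0;m[e:]=0;m[:,:a]=0;m[:,b:]=0
    for p in np.argwhere(m):print(n,p[::-1],W[tuple(p)].round(3),hsv[tuple(p)])
    A=W[c:e,a:b].reshape(-1,3)
    for lo,hi in((-.02,.01),(.01,.04),(.06,.1),(.1,.13),(.13,.16),(.16,.2)):
        q=A[(A[:,2]>lo)&(A[:,2]<hi)&(A[:,0]>.1)]
        if len(q):print(n,lo,len(q),q.min(0).round(3),q.max(0).round(3),np.median(q,0).round(3))
    if n=="top":
        for pt in [(343,125),(345,85),(232,70),(300,60),(500,50),(285,50),(300,98),(226,230),(300,239),(232,173),(390,155),(395,178),(404,197),(405,230)]:print(pt,W[pt[1],pt[0]].round(3))
cv2.imwrite("pics/c0.png",np.hstack(crops))
E
```

```text
scene [217 213] [ 0.738 -0.057  0.019] [ 23 145 223]
scene [218 213] [ 0.736 -0.059  0.02 ] [ 22 131 225]
scene [216 214] [ 0.735 -0.053  0.02 ] [ 23 145 228]
scene [217 214] [ 0.735 -0.055  0.019] [ 24 150 228]
scene [218 214] [ 0.733 -0.057  0.019] [ 23 146 230]
scene [219 214] [ 0.732 -0.059  0.019] [ 23 158 228]
scene [220 214] [ 0.729 -0.059  0.02 ] [ 23 152 231]
scene [221 214] [ 0.727 -0.061  0.02 ] [ 23 147 228]
scene [222 214] [ 0.722 -0.061  0.023] [ 22 143 219]
scene [283 214] [ 0.494 -0.05   0.138] [ 19 144 167]
scene [215 215] [ 0.732 -0.048  0.022] [ 23 144 229]
scene [216 215] [ 0.731 -0.05   0.021] [ 24 149 229]
scene [217 215] [ 0.732 -0.053  0.019] [ 24 146 229]
scene [218 215] [ 0.729 -0.054  0.02 ] [ 24 146 229]
scene [219 215] [ 0.727 -0.055  0.02 ] [ 24 142 231]
scene [220 215] [ 0.728 -0.059  0.018] [ 24 145 230]
scene [221 215] [ 0.722 -0.057  0.022] [ 23 147 230]
scene [222 215] [ 0.727 -0.063  0.016] [ 22 154 202]
scene [223 215] [ 0.727 -0.066  0.015] [ 21 155 164]
scene [281 215] [ 0.492 -0.043  0.14 ] [ 21 132 193]
scene [282 215] [ 0.493 -0.046  0.138] [
[... 13237 characters left out ...]
.1 474 [ 0.494 -0.142  0.104] [ 0.646 -0.015  0.13 ] [ 0.601 -0.083  0.125]
top 0.13 1014 [ 0.485 -0.114  0.13 ] [ 0.637 -0.038  0.148] [ 0.58  -0.066  0.135]
top 0.16 34 [ 0.514 -0.061  0.163] [ 0.527 -0.05   0.175] [ 0.52  -0.056  0.171]
(343, 125) [ 0.698 -0.222  0.026]
(345, 85) [ 0.699 -0.207  0.265]
(232, 70) [0.782 0.027 0.161]
(300, 60) [ 0.64  -0.13   0.484]
(500, 50) [ 0.646 -0.389  0.489]
(285, 50) [ 0.649 -0.111  0.493]
(300, 98) [ 0.759 -0.116  0.054]
(226, 230) [0.443 0.07  0.025]
(300, 239) [ 0.417 -0.108  0.008]
(232, 173) [0.585 0.059 0.009]
(390, 155) [ 0.617 -0.334  0.034]
(395, 178) [ 0.556 -0.34   0.055]
(404, 197) [ 0.51  -0.361  0.048]
(405, 230) [ 0.433 -0.368  0.009]
```

View pics/c0.png

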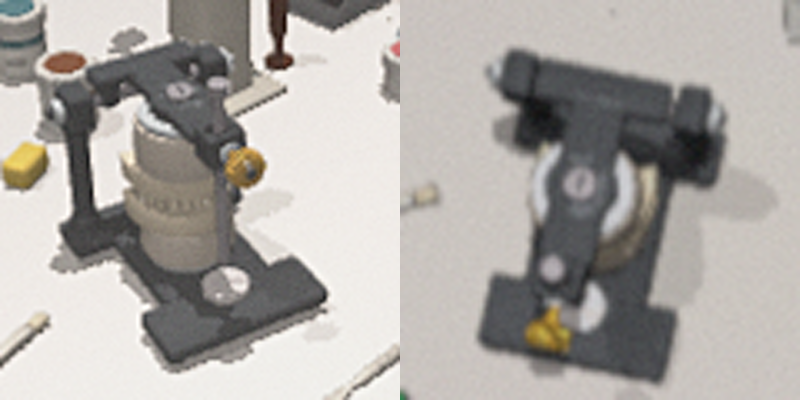

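The brass head sits near (0.490,-0.049,0.128) and the pin top near (0.520,-0.055,0.171). The articulator's yaw is about -10°. Next I'll measure the yaw and the overhead tube, and write a planning helper.

```bash
cat >> h.py <<'E'
from scipy.spatial.transform import Rotation as Ro
def plan(s,pos,yaw,n,tilt=None):
    """n equal rows from state s to pos with tool down and tool x at yaw"""
    R=Ro.from_rotvec(s["orientation"]);p=np.array(s["tool_pos"])
    T=Ro.from_euler('z',yaw)*Ro.from_rotvec([np.pi,0,0])
    w=(R.inv()*T).as_rotvec()/n;st=(np.array(pos)-p)/n;o=[]
    for i in range(n):
        o.append([[round(float(x),1) for x in 1e3*R.inv().apply(st)],[round(float(x),3) for x in w]]);R=R*Ro.from_rotvec(w)
    return o
E
python3 - <<'E'
from h import *
from plant import robot
z=np.load("pics/top0.npz");W=cloud(z["d"],z["k"],z["E"]).reshape(-1,3)
q=W[(W[:,2]>.4)&(W[:,0]>.4)&(W[:,1]<.05)&(W[:,1]>-.4)]
print("tube",len(q),q.min(0),q.max(0))
z=np.load("pics/scene0.npz");V=cloud(z["d"],z["k"],z["E"]).reshape(-1,3)
q=V[(V[:,2]>.3)&(V[:,0]>.5)&(V[:,0]<.8)&(V[:,1]<.1)&(V[:,1]>-.2)];print("tube scene",len(q),q.min(0),q.max(0))
for nm,C in(("top",W),("scene",V)):
  for lo,hi in((.012,.035),(.128,.137)):
    q=C[(C[:,0]>.455)&(C[:,0]<.66)&(abs(C[:,1]+.07)<.085)&(C[:,2]>lo)&(C[:,2]<hi)]
    print(nm,cv2.minAreaRect((q[:,:2]*1e3).astype(np.float32)))
s=robot.read_state()
for r in plan(s,[.47,-.05,.41],-.17,18):print(r)
E
```

```text
tube 21786 [ 0.40068154 -0.39998639  0.42081492] [ 0.72356205 -0.06395554  0.9574405 ]
tube scene 5331 [ 0.62527222 -0.19991551  0.30002446] [ 0.75067172 -0.05986392  0.49097181]
top ((560.7860107421875, -67.17098236083984), (123.45879364013672, 154.23667907714844), 79.30078887939453)
top ((572.6395874023438, -53.19384765625), (98.94622039794922, 158.86956787109375), 58.56414794921875)
scene ((561.1808471679688, -61.48680114746094), (121.18348693847656, 156.10789489746094), 77.18246459960938)
scene ((555.3347778320312, -60.521217346191406), (71.38760375976562, 150.1577606201172), 76.40103912353516)
[[23.1, -20.9, -0.3], [-0.0, 0.0, 0.031]]
[[22.5, -21.6, -0.3], [-0.0, 0.0, 0.031]]
[[21.8, -22.3, -0.3], [-0.0, 0.0, 0.031]]
[[21.1, -23.0, -0.3], [-0.0, 0.0, 0.031]]
[[20.4, -23.6, -0.3], [-0.0, 0.0, 0.031]]
[[19.7, -24.2, -0.3], [-0.0, 0.0, 0.031]]
[[18.9, -24.8, -0.3], [-0.0, 0.0, 0.031]]
[[18.1, -25.4, -0.3], [-0.0, 0.0, 0.031]]
[[17.3, -25.9, -0.3], [-0.0, 0.0, 0.031]]
[[16.5, -26.5, -0.3], [-0.0, 0.0, 0.031]]
[[15.7, -27.0, -0.3], [-0.0, 0.0, 0.031]]
[[14.9, -27.4, -0.3], [-0.0, 0.0, 0.031]]
[[14.0, -27.9, -0.3], [-0.0, 0.0, 0.031]]
[[13.1, -28.3, -0.3], [-0.0, 0.0, 0.031]]
[[12.2, -28.7, -0.3], [-0.0, 0.0, 0.031]]
[[11.4, -29.1, -0.3], [-0.0, 0.0, 0.031]]
[[10.5, -29.4, -0.3], [-0.0, 0.0, 0.031]]
[[9.5, -29.7, -0.3], [-0.0, 0.0, 0.031]]
```

Request:
{"name": "apply_moves", "arguments": {"series": [[[23, -21, 0], [0, 0, 0.032]], [[22.5, -21.5, 0], [0, 0, 0.032]], [[22, -22, 0], [0, 0, 0.032]], [[21, -23, 0], [0, 0, 0.032]], [[20.5, -23.5, 0], [0, 0, 0.032]], [[19.5, -24, 0], [0, 0, 0.032]], [[19, -25, 0], [0, 0, 0.032]], [[18, -25.5, 0], [0, 0, 0.032]], [[17, -26, 0], [0, 0, 0.032]], [[16.5, -26.5, 0], [0, 0, 0.032]], [[15.5, -27, 0], [0, 0, 0.032]], [[15, -27.5, 0], [0, 0, 0.032]]], "claw": 0, "newtons": 10}}

```text
t: 1.1
tool_pos: [0.3906, -0.2185, 0.4044]
orientation: [-3.141, -0.0, 0.001]
force: [0.2, 0.6, -0.1]
opening: 0.0177
gripper_force: 0.0
```

```bash
python3 - <<'E'
from h import *
from plant import robot
s=robot.read_state();print(s["t"],s["tool_pos"],s["opening"],s["force"])
for r in plan(s,[.44,-.045,.40],-.2,7):print(r)
E
```

```text
1.1 [ 0.39055824 -0.21853537  0.40442738] 0.01774846474712321 [ 0.22161399  0.6128658  -0.0914453 ]
[[7.1, -24.8, 0.6], [-0.0, 0.0, 0.029]]
[[6.4, -25.0, 0.6], [-0.0, 0.0, 0.029]]
[[5.6, -25.2, 0.6], [-0.0, 0.0, 0.029]]
[[4.9, -25.3, 0.6], [-0.0, 0.0, 0.029]]
[[4.2, -25.4, 0.6], [-0.0, 0.0, 0.029]]
[[3.5, -25.5, 0.6], [-0.0, 0.0, 0.029]]
[[2.7, -25.6, 0.6], [-0.0, 0.0, 0.029]]
```

Request:
{"name": "apply_moves", "arguments": {"series": [[[7, -25, 1], [0, 0, 0.029]], [[6.5, -25, 1], [0, 0, 0.029]], [[5.5, -25, 0], [0, 0, 0.029]], [[5, -25, 0], [0, 0, 0.029]], [[4, -25, 0], [0, 0, 0.029]], [[3.5, -25.5, 0], [0, 0, 0.029]], [[0, 0, 0], [0, 0, 0]], [[0, 0, 0], [0, 0, 0]], [[0, 0, 0], [0, 0, 0]]]}}

```text
t: 1.85
tool_pos: [0.4323, -0.0722, 0.4025]
orientation: [3.13, -0.268, -0.001]
force: [-0.3, -0.3, -0.0]
opening: 0.0003
gripper_force: 0.0
```

```bash
python3 - <<'E'
from h import *
from plant import robot
s=robot.read_state();print(s)
c=robot.calibration("wrist");p,d=robot.read_camera("wrist");cv2.imwrite("pics/w1.png",p)
k=[c["fx"],c["fy"],c["cx"],c["cy"]];np.savez("pics/w1.npz",d=d,E=c["extrinsics"],k=k);print(c)
W=cloud(d,k,c["extrinsics"])
hsv=cv2.cvtColor(p,cv2.COLOR_BGR2HSV)
m=cv2.inRange(hsv,(12,110,50),(30,255,255))
n,l,st,ce=cv2.connectedComponentsWithStats(m)
for i in range(1,n):
    if st[i,4]>40:
        q=W[l==i];print(st[i],ce[i].round(1),np.median(q,0).round(4),np.percentile(q,[3,97],0).round(4).tolist())
q=W.reshape(-1,3);q=q[(q[:,2]>.164)&(q[:,2]<.178)&(abs(q[:,0]-.52)<.03)&(abs(q[:,1]+.055)<.03)]
if len(q):print("pin",len(q),q.mean(0),q.min(0),q.max(0))
E
```

```text
{'t': 1.85, 'q': array([-2.82413446e-01, -3.20909043e-01,  1.91513342e+00, -5.15702852e-04,
        1.54789861e+00,  1.45941786e+00]), 'dq': array([-2.30299888e-02, -1.75015625e-03, -8.65004602e-04,  1.07602015e-03,
        1.39878466e-04, -4.01751404e-05]), 'joint_torque': array([  0.96239358, -33.12146544, -49.4833231 ,   0.12850448,
        -0.06650966,   0.08146254]), 'tool_pos': array([ 0.43227601, -0.07222398,  0.40245316]), 'orientation': array([ 3.12971310e+00, -2.68280748e-01, -9.75251562e-04]), 'force': array([-0.34145641, -0.32407094, -0.00463118]), 'wrist_torque': array([ 0.03018049,  0.03748695, -0.00215571]), 'gripper_force': 0.0, 'opening': 0.00029646918649271336}
{'fx': 314.4970714174099, 'fy': 314.4970714174099, 'cx': 313.70125291656063, 'cy': 200.4129161466751, 'extrinsics': array([[-0.17003854, -0.98543666,  0.00121969,  0.00295611],
       [-0.94392718,  0.16323121,  0.28697917,  0.38645999],
       [-0.28299888,  0.04764622, -0.95793605,  0.51587918],
       [ 0.        ,  0.        ,  0.        ,  1.        ]])}
[579  39  30  31 717] [593.8  54.3] [ 0.5125 -0.362   0.0495] [[0.5005, -0.3743, 0.048], [0.5245, -0.3494, 0.051]]
[257 121  28  28 507] [270.8 137.7] [ 0.4933 -0.0489  0.137 ] [[0.486, -0.0569, 0.1303], [0.5049, -0.0385, 0.1408]]
[306 294   5  63 255] [308.1 325.2] [ 0.4631 -0.0751  0.3208] [[0.4554, -0.076, 0.3137], [0.4665, -0.0738, 0.323]]
[317 294   5  63 256] [319.3 324. ] [ 0.4633 -0.0778  0.3212] [[0.4557, -0.0788, 0.3138], [0.4666, -0.0764, 0.3234]]
[  62  371  392   29 9184] [270.8 387.2] [ 0.4551 -0.0679  0.3298] [[0.4492, -0.1013, 0.3258], [0.4624, -0.0261, 0.3327]]
pin 333 [ 0.52023959 -0.05381544  0.17087863] [ 0.51410122 -0.05976616  0.16460749] [ 0.52640738 -0.04722925  0.17348576]
```

View pics/w1.png

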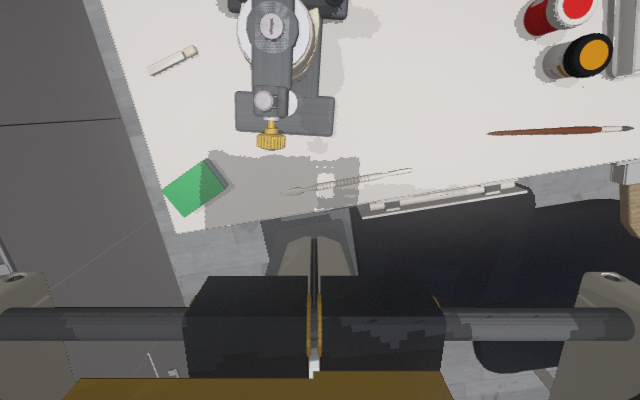

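The wrist view shows the screw at (271,138), the pin top at (263,100), and the closed fingertips ending near (314,240). All three views agree on the pin and screw to within 2-3 mm. I'll check the fingertip geometry and plan the hover.

```bash
python3 - <<'E'
from h import *
from plant import robot
s=robot.read_state();z=np.load("pics/w1.npz");W=cloud(z["d"],z["k"],z["E"]).reshape(-1,3)
T=1e3*Ro.from_rotvec(s["orientation"]).inv().apply(W-s["tool_pos"])
for a in range(100,200,10):
    q=T[(T[:,2]>a)&(T[:,2]<a+10)&(abs(T[:,1])<60)&(abs(T[:,0])<25)]
    if len(q):print(a,len(q),np.percentile(q,[2,98],0).round(1).tolist())
for r in plan(s,[.4857,-.0624,.3355],-.18,8):print(r)
E
```

```text
100 11 [[0.4, -3.2, 100.0], [4.1, 0.3, 100.9]]
120 60 [[4.9, -3.6, 124.8], [9.3, 0.7, 129.9]]
130 132 [[6.9, -3.8, 130.2], [9.6, 0.9, 139.8]]
140 684 [[-2.8, -16.8, 141.3], [9.6, 13.9, 149.8]]
150 673 [[-0.2, -16.3, 150.2], [9.6, 13.4, 159.7]]
160 508 [[7.4, -15.7, 160.2], [9.6, 12.8, 169.6]]
170 407 [[7.2, -15.1, 170.1], [9.6, 12.3, 179.7]]
180 114 [[7.3, -10.5, 180.2], [9.5, 7.1, 186.0]]
[[6.4, -2.4, 8.4], [0.0, 0.0, 0.001]]
[[6.4, -2.4, 8.4], [0.0, 0.0, 0.001]]
[[6.4, -2.4, 8.4], [0.0, 0.0, 0.001]]
[[6.4, -2.4, 8.4], [0.0, 0.0, 0.001]]
[[6.4, -2.4, 8.4], [0.0, 0.0, 0.001]]
[[6.4, -2.4, 8.4], [0.0, 0.0, 0.001]]
[[6.4, -2.4, 8.4], [0.0, 0.0, 0.001]]
[[6.4, -2.4, 8.4], [0.0, 0.0, 0.001]]
```

```bash
python3 - <<'E'
from h import *
from plant import robot
s=robot.read_state();z=np.load("pics/w1.npz");W=cloud(z["d"],z["k"],z["E"]).reshape(-1,3)
T=1e3*Ro.from_rotvec(s["orientation"]).inv().apply(W-s["tool_pos"])
for a in np.arange(174,189,1.5):
    q=T[(T[:,2]>a)&(T[:,2]<a+1.5)&(abs(T[:,1])<60)&(abs(T[:,0])<25)]
    if len(q):print(a,len(q),q.min(0).round(1),q.max(0).round(1))
E
```

```text
174.0 64 [  6.9 -15.2 174. ] [  9.5  12.8 175.5]
175.5 55 [  7.4 -15.8 175.5] [  9.5  11.9 177. ]
177.0 61 [  7.2 -14.8 177. ] [  9.9  12.6 178.4]
178.5 46 [  7.1 -12.2 178.5] [  9.6  10.5 179.9]
180.0 35 [  7.5 -11.7 180. ] [  9.6   9.4 181.5]
181.5 28 [  7.1  -9.  181.5] [  9.3   7.2 182.8]
183.0 34 [  7.   -7.9 183. ] [  9.5   5.1 184.5]
184.5 14 [  7.4  -8.  184.5] [  9.3   4.5 186. ]
186.0 3 [  8.6  -6.3 186. ] [  8.8  -3.4 186.4]
```

Request:
{"name": "apply_moves", "arguments": {"series": [[[6.5, -2.5, 8.5], [0, 0, 0.001]], [[6.5, -2.5, 8.5], [0, 0, 0.001]], [[6.5, -2.5, 8.5], [0, 0, 0.001]], [[6.5, -2.5, 8.5], [0, 0, 0.001]], [[6.5, -2.5, 8.5], [0, 0, 0.001]], [[6.5, -2.5, 8.5], [0, 0, 0.001]], [[6.5, -2.5, 8], [0, 0, 0.001]], [[6, -2, 8], [0, 0, 0.001]], [[0, 0, 0], [0, 0, 0]], [[0, 0, 0], [0, 0, 0]], [[0, 0, 0], [0, 0, 0]]]}}

```text
t: 2.82
tool_pos: [0.4866, -0.0618, 0.3358]
orientation: [-3.129, 0.282, 0.001]
force: [0.3, -0.0, 1.1]
opening: 0.0006
gripper_force: 0.0
```

Request:
{"name": "apply_moves", "arguments": {"series": [[[0, -6, 3], [0, 0, 0]], [[0, -1, 3], [0, 0, 0]], [[0, 0, 2], [0, 0, 0]], [[0, 0, 1], [0, 0, 0]], [[0, 0, 0.5], [0, 0, 0]], [[0, 0, 0], [0, 0, 0]], [[0, 0, 0], [0, 0, 0]]]}}

```text
t: 3.4
tool_pos: [0.4878, -0.055, 0.3263]
orientation: [3.129, -0.283, 0.0]
force: [0.7, -0.1, 0.0]
opening: 0.0007
gripper_force: 0.0
```

Request:
{"name": "apply_moves", "arguments": {"series": [[[0, 0, 0.5], [0, 0, 0]], [[0, 0, 0.5], [0, 0, 0]], [[0, 0, 0], [0, 0, 0]], [[0, 0, 0], [0, 0, 0]]]}}

```text
t: 3.73
tool_pos: [0.4879, -0.055, 0.3254]
orientation: [3.129, -0.283, 0.0]
force: [1.0, -0.1, 1.0]
opening: 0.0008
gripper_force: 0.3
```

Request:
{"name": "apply_moves", "arguments": {"series": [[[0, 0, 0.5], [0, 0, 0]], [[0, 0, 0], [0, 0, 0]], [[0, 0, 0], [0, 0, 0]]]}}

```text
t: 3.98
tool_pos: [0.4879, -0.055, 0.325]
orientation: [3.129, -0.283, 0.001]
force: [-0.2, -1.4, 1.3]
opening: 0.0008
gripper_force: 1.5
```

Request:
{"name": "apply_moves", "arguments": {"series": [[[0, 0, 0.5], [0, 0, 0]], [[0, 0, 0], [0, 0, 0]], [[0, 0, 0], [0, 0, 0]]]}}

```text
t: 4.23
tool_pos: [0.4879, -0.055, 0.3248]
orientation: [3.129, -0.283, 0.001]
force: [-1.7, -0.8, 5.9]
opening: 0.0007
gripper_force: 2.8
```

Request:
{"name": "apply_moves", "arguments": {"series": [[[0, -2, 0], [0, 0, 0]], [[0, -2, 0], [0, 0, 0]], [[0, -2, 0], [0, 0, 0]]]}}

```text
t: 4.48
tool_pos: [0.4891, -0.0493, 0.3253]
orientation: [3.128, -0.283, 0.002]
force: [-2.7, -1.5, 7.7]
opening: 0.0004
gripper_force: 4.1
```

Request:
{"name": "apply_moves", "arguments": {"series": [[[0, -2, 0], [0, 0, 0]], [[0, -2, 0], [0, 0, 0]]]}}

```text
t: 4.65
tool_pos: [0.4899, -0.0453, 0.3253]
orientation: [3.128, -0.283, 0.002]
force: [-1.8, -2.2, 8.3]
opening: 0.0006
gripper_force: 4.2
```

```bash
cat > look.py <<'E'
import sys
from h import *
from plant import robot
s=robot.read_state();print(s["t"],s["tool_pos"].round(4),s["force"].round(1))
t=sys.argv[1];crops=[]
for n in("wrist","scene","top"):
    c=robot.calibration(n);p,d=robot.read_camera(n);k=[c["fx"],c["fy"],c["cx"],c["cy"]];E=c["extrinsics"]
    cv2.imwrite(f"pics/{n}{t}.png",p);np.savez(f"pics/{n}{t}.npz",d=d,E=E,k=k)
    W=cloud(d,k,E).reshape(-1,3)
    q=W[(W[:,2]>.15)&(W[:,2]<.178)&(np.hypot(W[:,0]-.52,W[:,1]+.055)<.012)];q=q[np.argsort(-q[:,2])][:25]
    if len(q):print(n,"pin top",len(q),np.median(q,0).round(4))
    C=E[:3,:3]@[.4875,-.049,.130]+E[:3,3];u=int(k[0]*C[0]/C[2]+k[2]);v=int(k[1]*C[1]/C[2]+k[3])
    if 14<u<626 and 14<v<386:crops.append(cv2.resize(p[v-14:v+14,u-14:u+14],(400,400),interpolation=cv2.INTER_CUBIC))
cv2.imwrite(f"pics/look{t}.png",np.hstack(crops[:2]))
E
python3 look.py a
```

```text
4.65 [ 0.4899 -0.0453  0.3253] [-1.8 -2.2  8.3]
wrist pin top 25 [ 0.5217 -0.0538  0.1722]
```

View pics/looka.png

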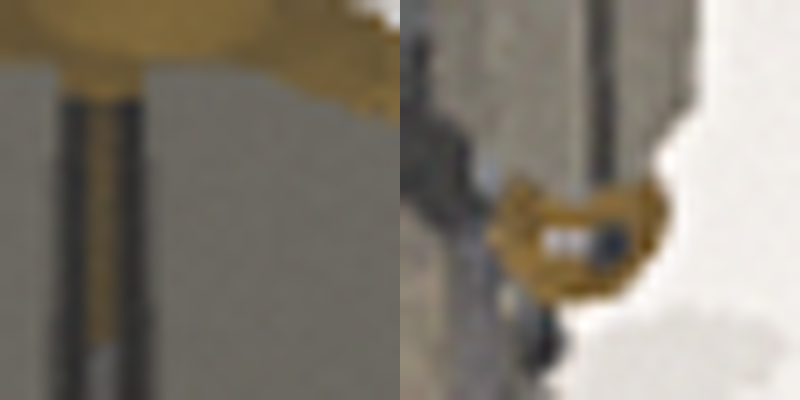

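The scene crop shows the white line to the left of the face's centre, pointing toward about 9 o'clock, so it can be tracked. I'll measure the line's angle by casting rays onto the front-face plane.

```bash
cat > ang.py <<'E'
import sys
from h import *
def ang(t,loose=0.):
    im=cv2.imread(f"pics/scene{t}.png");z=np.load(f"pics/scene{t}.npz");k,E=z["k"],z["E"]
    a=-.19;u=np.array([np.cos(a),np.sin(a),0]);v=np.array([-u[1],u[0],0])
    # pixel offset: fit by brass blob elsewhere; head centre
    hc=np.array([.4895,-.049,.128])-u*(.006+.0015*loose/6.28)
    hs=cv2.cvtColor(im,cv2.COLOR_BGR2HSV);R,o=E[:3,:3],-E[:3,:3].T@E[:3,3]
    br=[];wh=[]
    for r in range(205,235):
        for c in range(270,300):
            d=R.T@[(c-k[2])/k[0],(r-k[3])/k[1],1];P=o+d*((hc-o)@u)/(d@u)-hc
            y,zz=P@v*1e3,P[2]*1e3
            if np.hypot(y,zz)<20:
                h,s,V=hs[r,c]
                if 12<h<30 and s>100:br.append((y,zz))
                if np.hypot(y,zz)<12 and s<90 and V>110:wh.append((y,zz,int(s),int(V)))
    br=np.array(br);print(t,"brass y,z range",br.min(0).round(1),br.max(0).round(1))
    for w in wh:print("  white",np.round(w,1))
if __name__=="__main__":
    for t in sys.argv[1:]:ang(t)
E
python3 ang.py 0 a
```

```text
0 brass y,z range [-4.3 -7.2] [17.7 18.4]
  white [ -4.4   9.8  59.  213. ]
  white [ -6.6   9.    8.  237. ]
  white [ -8.8   8.2   6.  241. ]
  white [ -6.5   6.7  17.  238. ]
  white [ -8.7   5.9   6.  243. ]
  white [  6.6   9.5  73.  195. ]
  white [  4.5   8.7  73.  171. ]
  white [ -6.5   4.5  35.  175. ]
  white [ -8.7   3.6   5.  235. ]
  white [-10.9   2.7   7.  241. ]
  white [  6.7   7.3  76.  168. ]
  white [  4.5   6.4  27.  142. ]
  white [  2.3   5.6  78.  128. ]
  white [ -8.7   1.3  18.  232. ]
  white [-10.9   0.5   6.  242. ]
  white [  4.6   4.2  17.  135. ]
  white [  2.4   3.3  36.  119. ]
  white [ -8.6  -1.   18.  238. ]
  white [-10.9  -1.8   8.  241. ]
  white [ -6.4  -2.4  30.  215. ]
  white [ -8.6  -3.3   6.  243. ]
  white [-10.8  -4.1   7.  241. ]
  white [ -4.1  -3.8  75.  125. ]
  white [ -6.3  -4.7  11.  233. ]
  white [ -8.5  -5.6   6.  245. ]
  white [ -4.   -6.1  45.  170. ]
  white [ -6.3  -7.    8.  235. ]
  white [ -8.5  -7.9   8.  243. ]
  white [ -1.8  -7.5  53.  164. ]
  white [ -4.   -8.4  21.  232. ]
  white [ -6.2  -9.3   6.  244. ]
  wh
[... 1167 characters left out ...]
4  -2.4  52.  191. ]
  white [ -8.6  -3.3   8.  245. ]
  white [-10.8  -4.1   5.  243. ]
  white [ 11.2   2.2  53.  159. ]
  white [  9.    1.4  37.  145. ]
  white [  6.9   0.5  23.  145. ]
  white [ -6.3  -4.7  23.  230. ]
  white [ -8.5  -5.6   6.  247. ]
  white [ -4.   -6.1  33.  215. ]
  white [ -6.3  -7.    6.  246. ]
  white [ -8.5  -7.9   5.  246. ]
  white [ -1.8  -7.5  55.  185. ]
  white [ -4.   -8.4   8.  245. ]
  white [ -6.2  -9.3   7.  248. ]
  white [  0.5  -9.   55.  176. ]
  white [ -1.7  -9.9  15.  238. ]
  white [ -4.  -10.7   6.  248. ]
  white [  7.1  -8.6  41.  207. ]
  white [  4.9  -9.5  26.  235. ]
  white [  2.7 -10.4  17.  238. ]
  white [  0.5 -11.3  10.  241. ]
```

```bash
python3 - <<'E'
import cv2,numpy as np
cv2.imwrite("pics/cmp.png",np.hstack([cv2.resize(cv2.imread(f"pics/scene{t}.png")[206:234,270:298],(390,390),interpolation=cv2.INTER_CUBIC) for t in "0a"]))
E
```

```text
(no output)
```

View pics/cmp.png

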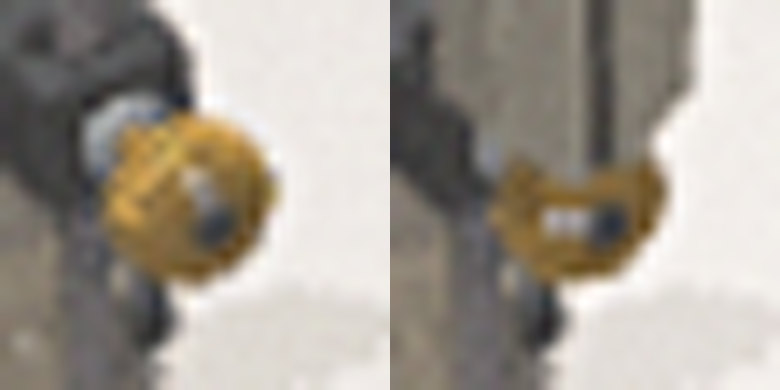

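The line now reads about 1.2 rad, up from about 0.36, which matches 10 mm of roll with no slip. I'll run repeated 11 mm strokes.

Request:
{"name": "apply_moves", "arguments": {"series": [[[0, 0, -5], [0, 0, 0]], [[0, 3, 0], [0, 0, 0]], [[0, 4.5, 0], [0, 0, 0]], [[0, 3, 2], [0, 0, 0]], [[0, 0, 2.5], [0, 0, 0]], [[0, 0, 0.5], [0, 0, 0]], [[0, 0, 0], [0, 0, 0]], [[0, -3, 0], [0, 0, 0]], [[0, -3, 0], [0, 0, 0]], [[0, -3, 0], [0, 0, 0]], [[0, -2, 0], [0, 0, 0]]]}}

```text
t: 5.72
tool_pos: [0.49, -0.0448, 0.3253]
orientation: [3.128, -0.283, 0.002]
force: [-2.5, -1.6, 9.0]
opening: 0.0003
gripper_force: 4.7
```

Request:
{"name": "apply_moves", "arguments": {"series": [[[0, 0, -5], [0, 0, 0]], [[0, 3, 0], [0, 0, 0]], [[0, 5, 0], [0, 0, 0]], [[0, 3, 2], [0, 0, 0]], [[0, 0, 2.5], [0, 0, 0]], [[0, 0, 0.5], [0, 0, 0]], [[0, 0, 0], [0, 0, 0]], [[0, -3, 0], [0, 0, 0]], [[0, -3, 0], [0, 0, 0]], [[0, -3, 0], [0, 0, 0]], [[0, -2, 0], [0, 0, 0]]]}}

```text
t: 6.63
tool_pos: [0.49, -0.0449, 0.3253]
orientation: [3.128, -0.283, 0.002]
force: [-2.9, -1.3, 9.2]
opening: 0.0003
gripper_force: 4.8
```

```bash
cat > ang.py <<'E'
import sys
from h import *
from plant import robot
t=sys.argv[1];s=robot.read_state();hd=np.array([.4895,-.0498]);rel=1e3*(s["tool_pos"][:2]-hd)
print(s["t"],"art y of tip",round(rel@[.189,.982],1),"x",round(rel@[.982,-.189],1),"z",round(s["tool_pos"][2]*1e3,1),"F",s["force"].round(1))
im,d=robot.read_camera("scene");cv2.imwrite(f"pics/s{t}.png",im)
hs=cv2.cvtColor(im,cv2.COLOR_BGR2HSV).astype(float)[208:232,272:298]
g=lambda m:np.array([np.average(np.arange(272,298),weights=m.sum(0)),np.average(np.arange(208,232),weights=m.sum(1))])
rr,cc=np.mgrid[208:232,272:298];near=np.hypot(rr-222,cc-284.5)<7
hub=near&(hs[...,1]<140)&(hs[...,2]<85)&(np.hypot(rr-222,cc-285.2)<4)
hub_c=g(hub*(110-hs[...,2])) if hub.any() else np.array([285.2,222])
ring=(np.hypot(rr-hub_c[1],cc-hub_c[0])<4.6)&(hs[...,1]<100)&(hs[...,2]>110)
print("hub",hub_c.round(1),"white px",[(int(c),int(r),int(hs[r-208,c-272,1]),int(hs[r-208,c-272,2])) for r,c in zip(rr[ring],cc[ring])])
if ring.any():
    w=g(ring*(110-hs[...,1]).clip(0));dc,dr=w-hub_c;y=-2.2*dc;z=-.85*dc-2.25*dr;print("line angle mod 2pi",round(np.arctan2(y,z)%6.283,2),"len",round(np.hypot(y,z),1))
E
python3 ang.py b
```

```text
6.6333 art y of tip 4.9 x -0.5 z 325.3 F [-2.9 -1.3  9.2]
hub [285.2 221.8] white px [(283, 218, 15, 136), (284, 218, 69, 119), (286, 218, 95, 129), (282, 219, 83, 132), (283, 219, 81, 135), (289, 220, 93, 161), (289, 221, 78, 157), (289, 222, 25, 216), (288, 223, 91, 152), (289, 223, 10, 240), (285, 224, 19, 122), (286, 224, 95, 115), (287, 224, 98, 141), (288, 224, 30, 226), (289, 224, 6, 246), (285, 225, 35, 115), (286, 225, 41, 136), (287, 225, 29, 227), (288, 225, 6, 251), (284, 226, 26, 179), (285, 226, 17, 222), (286, 226, 13, 237), (287, 226, 5, 249)]
line angle mod 2pi 3.63 len 5.8
```

The line points straight down, which is about 3.1 rad as expected. I'll run five more strokes.

Request:
{"name": "apply_moves", "arguments": {"series": [[[0, 0, -5], [0, 0, 0]], [[0, 3, 0], [0, 0, 0]], [[0, 5, 0], [0, 0, 0]], [[0, 3, 2], [0, 0, 0]], [[0, 0, 2.5], [0, 0, 0]], [[0, 0, 0.5], [0, 0, 0]], [[0, 0, 0], [0, 0, 0]], [[0, -3, 0], [0, 0, 0]], [[0, -3, 0], [0, 0, 0]], [[0, -3, 0], [0, 0, 0]], [[0, -2, 0], [0, 0, 0]]]}}

```text
t: 7.6
tool_pos: [0.49, -0.0449, 0.3253]
orientation: [3.128, -0.283, 0.002]
force: [-1.8, -2.1, 8.4]
opening: 0.0004
gripper_force: 4.7
```

Request:
{"name": "apply_moves", "arguments": {"series": [[[0, 0, -5], [0, 0, 0]], [[0, 3, 0], [0, 0, 0]], [[0, 5, 0], [0, 0, 0]], [[0, 3, 2], [0, 0, 0]], [[0, 0, 2.5], [0, 0, 0]], [[0, 0, 0.5], [0, 0, 0]], [[0, 0, 0], [0, 0, 0]], [[0, -3, 0], [0, 0, 0]], [[0, -3, 0], [0, 0, 0]], [[0, -3, 0], [0, 0, 0]], [[0, -2, 0], [0, 0, 0]]]}}

```text
t: 8.52
tool_pos: [0.4899, -0.0449, 0.3252]
orientation: [3.128, -0.283, 0.002]
force: [-2.1, -1.1, 8.6]
opening: 0.0004
gripper_force: 4.6
```

Request:
{"name": "apply_moves", "arguments": {"series": [[[0, 0, -5], [0, 0, 0]], [[0, 3, 0], [0, 0, 0]], [[0, 5, 0], [0, 0, 0]], [[0, 3, 2], [0, 0, 0]], [[0, 0, 2.5], [0, 0, 0]], [[0, 0, 0.5], [0, 0, 0]], [[0, 0, 0], [0, 0, 0]], [[0, -3, 0], [0, 0, 0]], [[0, -3, 0], [0, 0, 0]], [[0, -3, 0], [0, 0, 0]], [[0, -2, 0], [0, 0, 0]]]}}

```text
t: 9.43
tool_pos: [0.49, -0.0449, 0.3253]
orientation: [3.128, -0.283, 0.002]
force: [-2.8, -1.4, 8.9]
opening: 0.0004
gripper_force: 4.3
```

Request:
{"name": "apply_moves", "arguments": {"series": [[[0, 0, -5], [0, 0, 0]], [[0, 3, 0], [0, 0, 0]], [[0, 5, 0], [0, 0, 0]], [[0, 3, 2], [0, 0, 0]], [[0, 0, 2.5], [0, 0, 0]], [[0, 0, 0.5], [0, 0, 0]], [[0, 0, 0], [0, 0, 0]], [[0, -3, 0], [0, 0, 0]], [[0, -3, 0], [0, 0, 0]], [[0, -3, 0], [0, 0, 0]], [[0, -2, 0], [0, 0, 0]]]}}

```text
t: 10.35
tool_pos: [0.49, -0.0447, 0.3252]
orientation: [3.128, -0.283, 0.002]
force: [-1.8, -2.4, 8.8]
opening: 0.0004
gripper_force: 4.3
```

Request:
{"name": "apply_moves", "arguments": {"series": [[[0, 0, -5], [0, 0, 0]], [[0, 3, 0], [0, 0, 0]], [[0, 5, 0], [0, 0, 0]], [[0, 3, 2], [0, 0, 0]], [[0, 0, 2.5], [0, 0, 0]], [[0, 0, 0.5], [0, 0, 0]], [[0, 0, 0], [0, 0, 0]], [[0, -3, 0], [0, 0, 0]], [[0, -3, 0], [0, 0, 0]], [[0, -3, 0], [0, 0, 0]], [[0, -2, 0], [0, 0, 0]]]}}

```text
t: 11.27
tool_pos: [0.49, -0.0447, 0.3252]
orientation: [3.128, -0.283, 0.002]
force: [-2.1, -2.2, 9.9]
opening: 0.0003
gripper_force: 4.3
```

```bash
python3 ang.py c; python3 - <<'E'
import cv2,numpy as np
cv2.imwrite("pics/cmp2.png",np.hstack([cv2.resize(cv2.imread(f"pics/s{t}.png")[206:234,270:298],(390,390),interpolation=cv2.INTER_CUBIC) for t in "bc"]))
E
```

```text
11.2667 art y of tip 5.1 x -0.5 z 325.2 F [-2.1 -2.2  9.9]
hub [285.6 222.2] white px [(284, 218, 60, 119), (286, 218, 90, 131), (283, 219, 82, 133), (290, 221, 14, 236), (289, 222, 52, 178), (290, 222, 5, 240), (289, 223, 27, 220), (290, 223, 5, 248), (283, 224, 41, 136), (284, 224, 49, 125), (288, 224, 31, 205), (289, 224, 5, 248), (282, 225, 25, 156), (283, 225, 22, 129), (287, 225, 55, 173), (288, 225, 7, 246), (289, 225, 5, 248), (285, 226, 57, 180), (286, 226, 24, 233), (287, 226, 5, 242), (288, 226, 7, 250)]
line angle mod 2pi 3.73 len 6.0
```

View pics/cmp2.png

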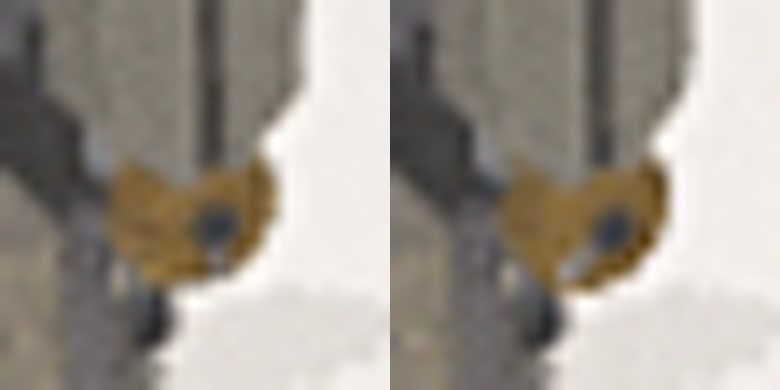

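The line is now at lower left, 2.0 rad past one full turn, so the total is about 8.3. Four more strokes should bring it to about 12.4.

Request:
{"name": "apply_moves", "arguments": {"series": [[[0, 0, -5], [0, 0, 0]], [[0, 3, 0], [0, 0, 0]], [[0, 5, 0], [0, 0, 0]], [[0, 3, 2], [0, 0, 0]], [[0, 0, 2.5], [0, 0, 0]], [[0, 0, 0.5], [0, 0, 0]], [[0, 0, 0], [0, 0, 0]], [[0, -3, 0], [0, 0, 0]], [[0, -3, 0], [0, 0, 0]], [[0, -3, 0], [0, 0, 0]], [[0, -2, 0], [0, 0, 0]]]}}

```text
t: 12.23
tool_pos: [0.49, -0.0447, 0.3253]
orientation: [3.128, -0.283, 0.002]
force: [-2.5, -2.4, 7.6]
opening: 0.0001
gripper_force: 4.3
```

Request:
{"name": "apply_moves", "arguments": {"series": [[[0, 0, -5], [0, 0, 0]], [[0, 3, 0], [0, 0, 0]], [[0, 5, 0], [0, 0, 0]], [[0, 3, 2], [0, 0, 0]], [[0, 0, 2.5], [0, 0, 0]], [[0, 0, 0.5], [0, 0, 0]], [[0, 0, 0], [0, 0, 0]], [[0, -3, 0], [0, 0, 0]], [[0, -3, 0], [0, 0, 0]], [[0, -3, 0], [0, 0, 0]], [[0, -2, 0], [0, 0, 0]]]}}

```text
t: 13.15
tool_pos: [0.49, -0.0447, 0.3253]
orientation: [3.128, -0.283, 0.002]
force: [-1.7, -2.7, 8.6]
opening: 0.0003
gripper_force: 4.3
```

Request:
{"name": "apply_moves", "arguments": {"series": [[[0, 0, -5], [0, 0, 0]], [[0, 3, 0], [0, 0, 0]], [[0, 5, 0], [0, 0, 0]], [[0, 3, 2], [0, 0, 0]], [[0, 0, 2.5], [0, 0, 0]], [[0, 0, 0.5], [0, 0, 0]], [[0, 0, 0], [0, 0, 0]], [[0, -3, 0], [0, 0, 0]], [[0, -3, 0], [0, 0, 0]], [[0, -3, 0], [0, 0, 0]], [[0, -2, 0], [0, 0, 0]]]}}

```text
t: 14.07
tool_pos: [0.49, -0.0447, 0.3252]
orientation: [3.128, -0.283, 0.002]
force: [-2.3, -1.9, 8.2]
opening: 0.0003
gripper_force: 4.3
```

Request:
{"name": "apply_moves", "arguments": {"series": [[[0, 0, -5], [0, 0, 0]], [[0, 3, 0], [0, 0, 0]], [[0, 5, 0], [0, 0, 0]], [[0, 3, 2], [0, 0, 0]], [[0, 0, 2.5], [0, 0, 0]], [[0, 0, 0.5], [0, 0, 0]], [[0, 0, 0], [0, 0, 0]], [[0, -3, 0], [0, 0, 0]], [[0, -3, 0], [0, 0, 0]], [[0, -3, 0], [0, 0, 0]], [[0, -2, 0], [0, 0, 0]]]}}

```text
t: 14.98
tool_pos: [0.49, -0.0447, 0.3253]
orientation: [3.128, -0.283, 0.002]
force: [-2.0, -1.8, 8.9]
opening: 0.0005
gripper_force: 4.3
```

Request:
{"name": "apply_moves", "arguments": {"series": [[[0, 0, -10], [0, 0, 0]], [[0, 0, -20], [0, 0, 0]], [[0, 0, -20], [0, 0, 0]], [[0, 0, 0], [0, 0, 0]], [[0, 0, 0], [0, 0, 0]]]}}

```text
t: 15.4
tool_pos: [0.4901, -0.0446, 0.3754]
orientation: [3.129, -0.283, 0.004]
force: [-0.1, 0.1, 0.5]
opening: 0.0004
gripper_force: 0.0
```

```bash
python3 ang.py d; python3 look.py d; python3 - <<'E'
import cv2,numpy as np
cv2.imwrite("pics/cmp3.png",cv2.resize(cv2.imread("pics/sd.png")[201:239,265:303],(500,500),interpolation=cv2.INTER_CUBIC))
E
```

```text
15.4 art y of tip 5.2 x -0.4 z 375.4 F [-0.1  0.1  0.5]
hub [286.  222.5] white px [(285, 219, 36, 141), (286, 219, 53, 124), (285, 220, 24, 149), (286, 220, 32, 134), (285, 221, 37, 111), (290, 221, 35, 188), (290, 222, 23, 222), (289, 223, 53, 168), (290, 223, 7, 242), (288, 224, 94, 139), (289, 224, 22, 230), (290, 224, 5, 245), (287, 225, 91, 146), (288, 225, 24, 223), (289, 225, 6, 246), (286, 226, 59, 176), (287, 226, 23, 230), (288, 226, 5, 249), (285, 227, 28, 222), (286, 227, 24, 225)]
line angle mod 2pi 3.96 len 5.0
15.45 [ 0.4897 -0.0445  0.3741] [ 0.1  0.2 -0.6]
wrist pin top 25 [ 0.5192 -0.0534  0.1722]
scene pin top 25 [ 0.5181 -0.0512  0.1698]
```

View pics/cmp3.png

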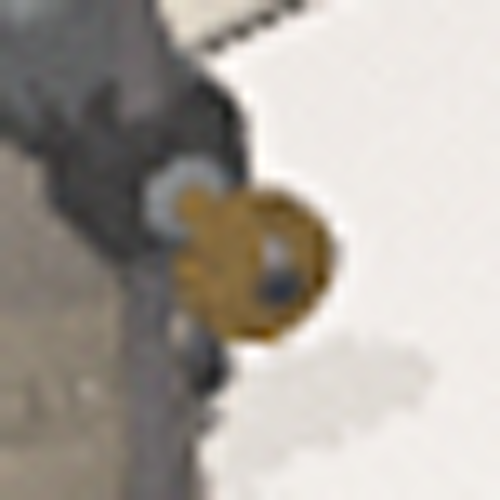

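The line is up again at 0.2 rad, so the total is about 12.8 rad, or two turns. The pin still stands at about 0.171. Next I'll move over the pin.

Request:
{"name": "apply_moves", "arguments": {"series": [[[10, 2, 0], [0, 0, 0]], [[10, 2, 0], [0, 0, 0]], [[11, 1.5, 0], [0, 0, 0]], [[0, 0, 4], [0, 0, 0]], [[0, 0, 4], [0, 0, 0]], [[0, 0, 4], [0, 0, 0]], [[0, 0, 2], [0, 0, 0]], [[0, 0, 1], [0, 0, 0]], [[0, 0, 0], [0, 0, 0]], [[0, 0, 0], [0, 0, 0]]]}}

```text
t: 16.43
tool_pos: [0.519, -0.0554, 0.3593]
orientation: [-3.129, 0.282, -0.0]
force: [-0.8, 0.3, 0.2]
opening: 0.0004
gripper_force: 0.0
```

Request:
{"name": "apply_moves", "arguments": {"series": [[[0, 0, 1], [0, 0, 0]], [[0, 0, 1], [0, 0, 0]], [[0, 0, 1], [0, 0, 0]], [[0, 0, 1], [0, 0, 0]], [[0, 0, 1], [0, 0, 0]], [[0, 0, 1], [0, 0, 0]]]}}

```text
t: 16.93
tool_pos: [0.5193, -0.0556, 0.3533]
orientation: [3.129, -0.283, 0.0]
force: [-0.1, 0.1, 0.4]
opening: 0.0002
gripper_force: 0.4
```

Request:
{"name": "apply_moves", "arguments": {"series": [[[0, 0, 1], [0, 0, 0]], [[0, 0, 1], [0, 0, 0]], [[0, 0, 1], [0, 0, 0]], [[0, 0, 1], [0, 0, 0]], [[0, 0, 1], [0, 0, 0]], [[0, 0, 1], [0, 0, 0]], [[0, 0, 0.5], [0, 0, 0]]]}}

```text
t: 17.52
tool_pos: [0.5191, -0.0555, 0.3465]
orientation: [-3.129, 0.283, 0.0]
force: [0.0, 0.1, 0.9]
opening: 0.0005
gripper_force: 0.4
```

Request:
{"name": "apply_moves", "arguments": {"series": [[[0, 0, 1], [0, 0, 0]], [[0, 0, 0.5], [0, 0, 0]], [[0, 0, 0], [0, 0, 0]]]}}

```text
t: 17.77
tool_pos: [0.5191, -0.0555, 0.345]
orientation: [-3.129, 0.283, 0.001]
force: [1.0, -0.3, 0.3]
opening: 0.0005
gripper_force: 0.0
```

Request:
{"name": "apply_moves", "arguments": {"series": [[[0, 0, 0.5], [0, 0, 0]], [[0, 0, 0.5], [0, 0, 0]], [[0, 0, 0.5], [0, 0, 0]], [[0, 0, 0], [0, 0, 0]], [[0, 0, 0], [0, 0, 0]]]}}

```text
t: 18.18
tool_pos: [0.5192, -0.0555, 0.3439]
orientation: [-3.129, 0.283, 0.0]
force: [-1.3, 0.7, 2.7]
opening: 0.0002
gripper_force: 1.4
```

Request:
{"name": "apply_moves", "arguments": {"series": [[[0, 0, 0.5], [0, 0, 0]], [[0, 0, 0], [0, 0, 0]], [[0, 0, 0], [0, 0, 0]]]}}

```text
t: 18.43
tool_pos: [0.5192, -0.0555, 0.3437]
orientation: [3.129, -0.283, 0.0]
force: [-1.8, 0.4, 4.6]
opening: 0.0009
gripper_force: 2.6
```

The push stopped at tip height 0.158 and the force is rising, so the foot is on the table. I'll press slightly more, then retract and check.

Request:
{"name": "apply_moves", "arguments": {"series": [[[0, 0, 0.5], [0, 0, 0]], [[0, 0, 0], [0, 0, 0]], [[0, 0, 0], [0, 0, 0]]]}}

```text
t: 18.68
tool_pos: [0.5192, -0.0555, 0.3435]
orientation: [3.129, -0.283, 0.001]
force: [-3.8, 0.6, 7.4]
opening: 0.0007
gripper_force: 3.8
```

Request:
{"name": "apply_moves", "arguments": {"series": [[[0, 0, -2], [0, 0, 0]], [[0, 0, -10], [0, 0, 0]], [[0, 0, -20], [0, 0, 0]], [[-15, 0, -20], [0, 0, 0]], [[-25, 0, -10], [0, 0, 0]], [[-30, 0, 0], [0, 0, 0]], [[0, 0, 0], [0, 0, 0]], [[0, 0, 0], [0, 0, 0]], [[0, 0, 0], [0, 0, 0]]]}}

```text
t: 19.43
tool_pos: [0.4506, -0.0431, 0.4053]
orientation: [3.129, -0.283, 0.002]
force: [-0.2, -0.1, 0.2]
opening: 0.0
gripper_force: 0.0
```

```bash
python3 ang.py e; python3 look.py e; python3 - <<'E'
from h import *
for n,t in(("scene","0"),("scene","e"),("wrist","e"),("wrist","d")):
    z=np.load(f"pics/{n}{t}.npz");W=cloud(z["d"],z["k"],z["E"]).reshape(-1,3)
    q=W[(np.hypot(W[:,0]-.519,W[:,1]+.054)<.006)&(W[:,2]>.14)&(W[:,2]<.18)]
    print(n,t,len(q),np.percentile(q[:,2],[50,90]).round(4) if len(q) else "")
E
```

```text
19.4333 art y of tip -0.7 x -39.4 z 405.3 F [-0.2 -0.1  0.2]
hub [286.  222.5] white px [(285, 219, 43, 171), (286, 219, 62, 148), (285, 220, 24, 139), (286, 220, 30, 128), (285, 221, 22, 114), (290, 221, 33, 187), (290, 222, 23, 214), (289, 223, 56, 160), (290, 223, 10, 236), (288, 224, 87, 132), (289, 224, 25, 225), (290, 224, 6, 243), (287, 225, 91, 140), (288, 225, 26, 216), (289, 225, 6, 244), (286, 226, 61, 176), (287, 226, 24, 229), (288, 226, 7, 248), (285, 227, 29, 219), (286, 227, 20, 219)]
line angle mod 2pi 3.94 len 5.0
19.4833 [ 0.4509 -0.0431  0.4051] [-0.4 -0.1  0.4]
wrist pin top 25 [ 0.5194 -0.0548  0.1596]
scene pin top 25 [ 0.5187 -0.0521  0.1571]
scene 0 74 [0.1565 0.1704]
scene e 45 [0.1518 0.1578]
wrist e 209 [0.1584 0.1593]
wrist d 291 [0.171  0.1719]
```

The pin dropped 12.6 mm, the screw is unchanged, and the articulator hasn't moved. Handing in.

```bash
python3 -c "
from plant import robot
print(robot.close_job())"
```

```text
the job is handed in; nothing more can be done
None
```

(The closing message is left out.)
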